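Start the drying bay that holds the mask

ROBOT

A 6-joint arm with a two-finger parallel gripper is mounted at the origin on the work surface. World frame = base frame: x ahead of the robot, y to its left, z up, the work surface at z = 0. Lengths are in mm, angles in rad, forces in N, time in s.
With the tool pointing down it reaches from about 425 to 925 mm from the base axis. Payload 12.5 kg.
Tool frame: the origin (TCP) lies midway between the tips of the shut fingers; the grasp point (between the pads) lies 19 mm behind it; z points along the fingers, y is the line along which they close (so a half turn about z gives the same grasp; the last joint's range is limited). The gripper opens to 85 mm and grips with 20 to 120 N. Pads are 22 mm wide; open, the fingers measure 114 mm over their backs; the gripper's body (76 mm by 85 mm) begins 54 mm behind the grasp point. The pads swing forward as they close: fully open they stand 13 mm farther back than shut.
Start: joints at [1.024, 0.491, 1.559, -0, 1.092, -0.106], TCP at [266.65, 565.281, 231.327] pointing down, gripper open.
Joint ranges: [-3.1, 3.1], [-0.84, 2.19], [0.05, 2.79], [-1.13, 4.28], [0.06, 2.93], [-2.69, 2.69]. Speed limits (rad/s): [2.22, 2.22, 2.79, 3.14, 3.14, 3.14].

INTERFACE

Orientations are given as a unit quaternion [w, x, y, z].
In Python, from bench import env gives the robot as it stands. Calls block until the motion is done:
- env.move_ptp(position, orientation): joint-space move of the TCP to a pose.
- env.movel(position, ori=None, speed=150, guard=None): straight line of the TCP; ori=None keeps the orientation; speed is the mean speed in mm/s. With guard (N) it stops when the force on the tool has changed by that much, and returns True; else False.
- env.set_joints(angles): joint-space move.
- env.grip(opening, grip_force=None): opening from 0.0 (shut) to 1.0 (fully open); grip_force is the grip in N (None keeps the last); returns when the fingers have stopped.
- env.sleep(seconds).
- env.solve_ik(position, orientation): joint angles nearest the present ones, or None.
- env.get_state(): the state.
- env.snapshot(name): name is "scene" or "top" or "wrist"; returns a dict with "pixels" (480x640x3 uint8, blue, green, red), "vertical_fov" (degrees; the focal length in pixels is half the picture's height over the tangent of half this angle, whatever the lens; pixels are square), "cx", "cy" (the principal point, pixels), "view" (4x4, takes a point from world to camera coordinates). Camera axes: x right, y down, z forward; pixel columns grow to the right and rows downward; lengths in mm; the calibration is good to about 2 mm. A picture is of the moment at which its call begins. There is no depth.
A pose or a line that the arm cannot do raises env.IKError and nothing moves.
- env.close_job(): hands the job in; it is judged then, once.
Trained networks look in a picture, given as the dict that the camera call returned (one of the last four; its "shot" number tells which), for a name from the list of things; names that differ only in an ending like _2 or _b are one class to them, and where a whole thing is asked for, a point or a joint stands for the part that bears it (a point fixed in the world has none). Each returns a list of dicts, best first, with "score" (0 to 1); they miss things now and then, are a little off and sometimes report something else, mostly with a low value. They report only what shows in the picture. A call takes as long as a camera call. They do not tell look-alikes from the thing itself.
- env.search_frame(picture, thing): "at" ([column, row] as shares, 0 to 1, of the picture: columns of its width, rows of its height, amid what is visible of it).
- env.spot_point(picture, thing): "at" ([column, row] as shares, 0 to 1, of the picture: columns of its width, rows of its height: a listed point, or the origin of a listed thing).
The state is a dict: "clock": time; "joint_positions": joint angles; "qvel": joint speeds; "joint_torque": joint torques, N m; "eef_pos": TCP position; "eef_rot": TCP orientation; "contact_force": force on the tool from outside, world axes, zero at the start; "ft_torque": the same for the moment, N m; "opening": opening from 0.0 (shut) to 1.0 (fully open); "grasp_force": force on a finger pad.
Only numpy, scipy, OpenCV 4.12 (cv2) and the standard library are available. Lean on these libraries where they do the work, as an engineer would, in place of code of your own. Each camera call takes 0.05 s, during which the arm holds its last target. There are 200 camera calls.

TASK

One of the three bays of the drying base holds a board with a horned mask pinned to it; the other two hold bare boards. Take the stylus from its wooden block, and with its steel tip push the plunger in the slot in front of the mask's bay fully in and keep it in for a good second, touching neither the other plungers nor, with the gripper, the drying base; then leave the stylus lying flat on the cork mat. Do not shift the boards, the mask or the other things standing near (the spare mask and the paste tub).

Things in the scene. Friction and masses are not known exactly. Their poses are not given: they have to be found in the camera images.
- dryer: Grey drying base, fixed, 247 mm deep (x), 430 mm wide (y), deck 60 mm high, back wall 95 mm high. Origin on the bench at the middle of the front edge, which faces the robot; x points into the base, y to its left. Three bays 130 mm apart (y = +130 left, 0 middle, -130 right). Before each bay a slot runs in from the front edge along x, with the bay's plunger at its end (see cap).
- bay_left (a point): centre of the left bay, on the deck (60 mm up), 160 mm behind the front edge
- bay_middle (a point): centre of the middle bay, on the deck (60 mm up), 160 mm behind the front edge
- bay_right (a point): centre of the right bay, on the deck (60 mm up), 160 mm behind the front edge
- cap_left (a point): centre of the outer face of the left bay's plunger (steel disc, 17 mm diameter, facing the front edge), 46.5 mm above the bench; moves with the plunger. It lies 68 mm in from the front edge, at the end of a slot 20 mm wide, open at top and front, floor 30 mm and walls 60 mm above the bench: too narrow for gripping fingers or the stylus handle; the shank fits
- cap_middle (a point): centre of the outer face of the middle bay's plunger (steel disc, 17 mm diameter, facing the front edge), 46.5 mm above the bench; moves with the plunger. It lies 68 mm in from the front edge, at the end of a slot 20 mm wide, open at top and front, floor 30 mm and walls 60 mm above the bench: too narrow for gripping fingers or the stylus handle; the shank fits
- cap_right (a point): centre of the outer face of the right bay's plunger (steel disc, 17 mm diameter, facing the front edge), 46.5 mm above the bench; moves with the plunger. It lies 68 mm in from the front edge, at the end of a slot 20 mm wide, open at top and front, floor 30 mm and walls 60 mm above the bench: too narrow for gripping fingers or the stylus handle; the shank fits
- plunger_left (a joint): travel of the left plunger into the base (m): 0 out, 0.008 fully in; sprung, about 2 N to start, 5.2 N fully in
- plunger_middle (a joint): travel of the middle plunger into the base (m): 0 out, 0.008 fully in; sprung, about 2 N to start, 5.2 N fully in
- plunger_right (a joint): travel of the right plunger into the base (m): 0 out, 0.008 fully in; sprung, about 2 N to start, 5.2 N fully in
- mask_board: Plywood board 110 x 110 x 10 mm with a white horned mask pinned on it (about 97 x 96 mm, 95 mm high with the board); loose, stands in one of the bays. Origin at the centre of the board's underside.
- board_a: Bare plywood board 110 x 110 x 10 mm, loose in another bay. Origin at the centre of its underside.
- board_b: Second bare plywood board, same as board_a, in the remaining bay.
- stylus: Tucking stylus, 190 mm, 130 g: dark wood handle 95 mm long, 26 mm wide (y), 24 mm high, then a square steel shank 9 x 9 mm, 95 mm long, with a flat end. Origin on the underside, under the middle of the handle; x points to the tip: handle from x = -47.5 to +47.5 mm, shank on to +142.5 mm, its axis 12 mm above the underside. Centre of mass at about x = 29 mm.
- stylus_tip (a point): middle of the flat end of the stylus's shank
- tool_block: Wooden block, fixed, 125 mm long (x), 64 mm wide, 58 mm high. Origin on the bench under its centre. A trough 32 mm wide along x, floor 30 mm above the bench, open at +x and the top, holds the stylus with its handle sunk below the wall tops, tip towards the block's +x; the last 75 mm or so of the shank stick out beyond the +x end, 42 mm above the bench.
- mat: Cork mat, fixed, 200 x 200 x 4 mm. Origin under its centre.
- spare_mask: A loose white horned mask like the other, without a board, standing on the bench; not part of the job. Origin at the centre of its underside.
- paste_tub: White paste tub with lid, 84 mm diameter, 75 mm high. Origin at the centre of its underside.
Not all that is in view belongs to the job. Of the things that look like the stylus, the largest one is meant.

How it is judged:
By the outcome, as a careful person would: the job done as asked, in the order asked, and still so for the second after the job is handed in, with the robot touching nothing.
It also fails if it takes over 70 s, if anything falls off the work surface, if the arm or the gripper's body presses on something with over 40 N, if the wrist force passes 120 N, or if a joint passes its speed limit or range.

## Working session

There is one attempt and no reset: what is moved stays moved. The work goes in short steps, each a Python script; the robot and the scene stay as the last script left them, time stands still between calls to the robot, and variables do not carry over. Pictures are saved under pics/ and viewed, at most 10 in all, crops included, and the job is handed in when it is done.

```bash
ls; mkdir -p pics; python3 - <<'E'
from bench import env
import cv2, numpy as np
for n in ("scene","top"):
    p=env.snapshot(n); cv2.imwrite(f"pics/{n}0.png",p["pixels"])
    print(n,p["vertical_fov"],p["cx"],p["cy"],np.round(p["view"],4).tolist())
    for t in ("stylus","stylus_tip","tool_block","mask_board","board_a","dryer","cap_left","cap_middle","cap_right","mat","paste_tub","spare_mask"):
        print(t,[(round(d["at"][0]*640),round(d["at"][1]*480),round(d["score"],2)) for d in env.spot_point(p,t)][:4])
E
```

```text
pics
scene 57.67423304782037 319.1735366239733 241.359056988134 [[0.841, 0.5408, 0.0146, -406.2038], [0.3545, -0.5305, -0.77, -129.1206], [-0.4087, 0.6527, -0.6379, 1151.0305], [0.0, 0.0, 0.0, 1.0]]
stylus [(186, 326, 0.9), (94, 307, 0.74), (138, 396, 0.65), (374, 265, 0.22)]
stylus_tip [(63, 411, 0.98), (247, 365, 0.93), (72, 340, 0.68)]
tool_block [(192, 337, 0.84)]
mask_board [(447, 279, 0.64)]
board_a [(470, 240, 0.75), (422, 321, 0.67)]
dryer [(372, 263, 0.75), (303, 451, 0.23)]
cap_left []
cap_middle [(470, 244, 0.33)]
cap_right []
mat [(340, 197, 0.89)]
paste_tub [(446, 198, 0.88)]
spare_mask []
top 49.66172663409297 322.1765018565718 239.6328485839299 [[0.0228, -0.9996, 0.0145, -40.8513], [-0.9895, -0.0247, -0.1426, 476.5307], [0.1429, -0.0111, -0.9897, 1386.738], [0.0, 0.0, 0.0, 1.0]]
stylus [(432, 353, 0.65), (421, 269, 0.58), (464, 265, 0.58)]
stylus_tip [(460, 332, 0.79), (497, 293, 0.64), (425, 217, 0.58)]
tool_block [(417, 264, 0.77)]
mask_board [(298, 139, 0.92), (298, 173, 0.37), (172, 184, 0.28)]
board_a [(346, 145, 0.87), (251, 135, 0.68)]
dryer [(295, 203, 0.62)]
cap_left [(251, 141, 0.54), (252, 169, 0.48)]
cap_middle [(297, 171, 0.56)]
cap_right [(342, 174, 0.44)]
mat [(225, 267, 0.96)]
paste_tub [(174, 187, 0.89)]
spare_mask [(436, 170, 0.67)]
```

View pics/scene0.png

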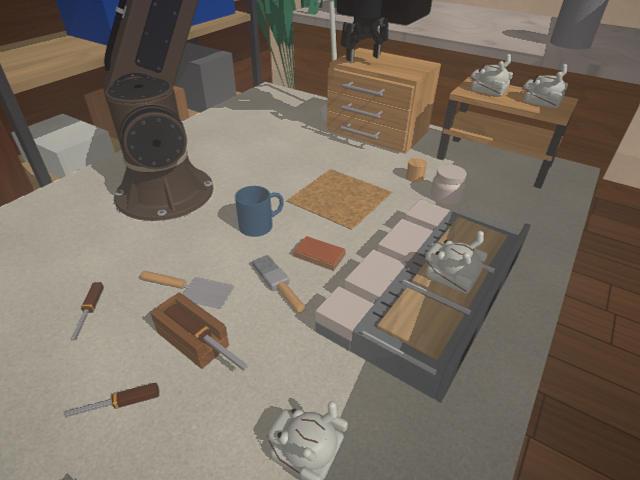

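View pics/top0.png

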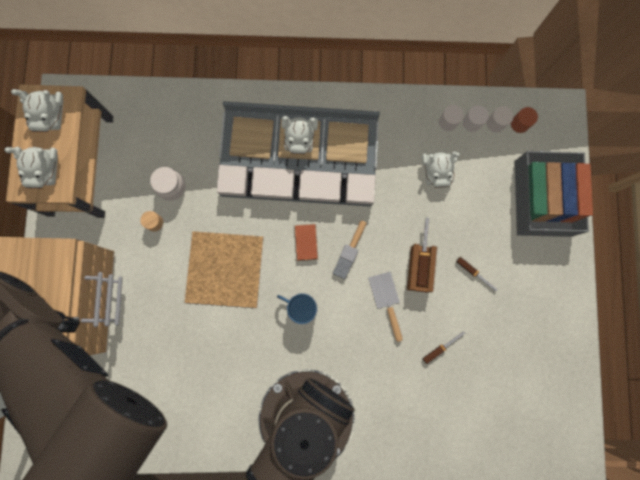

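The scene view shows the mask in the middle bay (450,262), with bare boards left and right of it. In the top view the mask is at (298,134) and the middle slot at (297,185).

Stylus candidates in the top view are the one in the block (423,265), a small driver (475,274) and another (442,348). I choose the one in the block. Next I'll get rough positions, then close wrist views.

```bash
cat > h.py <<'E'
from bench import env
import cv2, numpy as np
from scipy.spatial.transform import Rotation as R
def K(p):
    f=240/np.tan(np.radians(p["vertical_fov"])/2); return np.array([[f,0,p["cx"]],[0,f,p["cy"]],[0,0,1.]])
def w(p,u,v,z):
    V=np.array(p["view"]); d=V[:3,:3].T@np.linalg.inv(K(p))@[u,v,1]; c=-V[:3,:3].T@V[:3,3]
    return c+d*(z-c[2])/d[2]
def proj(p,P):
    V=np.array(p["view"]); q=(V[:3,:3]@np.atleast_2d(P).T+V[:3,3:]); q=K(p)@q; return (q[:2]/q[2]).T
def down(yaw):  # tool z down, tool x axis at yaw in world
    c,s=np.cos(yaw),np.sin(yaw)
    q=R.from_matrix(np.array([[c,s,0],[s,-c,0],[0,0,-1]])).as_quat(); return [q[3],q[0],q[1],q[2]]
def snap(n,f):
    p=env.snapshot(n); cv2.imwrite(f"pics/{f}.png",p["pixels"]); return p
E
python3 - <<'E'
from h import *
p=env.snapshot("top")
for n,u,v,z in [("block",422,268,58),("tip",425.5,218,46),("handle back",421,290,54),("dr FL",219,193,60),("dr FR",375,200,60),("dr BL",226,104,95),("dr BR",378,111,95),("slotM",297,198,30),("mat",225,268,4),("mug",300,308,60),("sponge",306,243,20),("sponge near",307,262,20),("sponge far",305,226,20),("spare",439,170,40)]:
    print(n,np.round(w(p,u,v,z)))
s=env.get_state(); print(s["eef_rot"],s["contact_force"],s["clock"])
q=env.snapshot("wrist");V=np.array(q["view"]);print("cam in world",-V[:3,:3].T@V[:3,3],V[:3,:3].tolist(),q["vertical_fov"],s["eef_pos"])
for y in (0,np.pi/2,-np.pi/2,np.pi,.1): print(y,env.solve_ik([600,-150,300],down(y)))
E
```

```text
block [ 404. -298.   58.]
tip [ 543. -311.   46.]
handle back [ 345. -296.   54.]
dr FL [595. 254.  60.]
dr FR [ 586. -171.   60.]
dr BL [834. 241.  95.]
dr BR [ 826. -173.   95.]
slotM [593.  43.  30.]
mat [396. 238.   4.]
mug [290.  25.  60.]
sponge [469.  15.  20.]
sponge near [416.  11.  20.]
sponge far [517.  19.  20.]
spare [ 681. -351.   40.]
[1.82717334e-05 2.18615197e-01 9.75811147e-01 3.49087122e-05] [0.96996819 0.65077076 0.26373868] 1.35
cam in world [206.29211697 594.08508631 374.81436545] [[0.4262842988186863, 0.9045892138749054, 0.00022521510491733517], [0.8712910801283013, -0.41065958041140616, 0.2687202312911842], [0.2431739095164625, -0.1143549874623329, -0.9632182445183286]] 68.98060858239774 [266.64960537 565.29190847 231.31910737]
0 [-3.51735316e-01  4.23672825e-01  1.48370158e+00 -4.44089210e-16
  1.23421825e+00  1.21906101e+00]
1.5707963267948966 [-3.51735316e-01  4.23672825e-01  1.48370158e+00 -4.44089210e-16
  1.23421825e+00 -3.51735316e-01]
-1.5707963267948966 None
3.141592653589793 [-3.51735316e-01  4.23672825e-01  1.48370158e+00 -4.44089210e-16
  1.23421825e+00 -1.92253164e+00]
0.1 [-3.51735316e-01  4.23672825e-01  1.48370158e+00 -4.44089210e-16
  1.23421825e+00  1.11906101e+00]
```

```bash
python3 - <<'E'
from h import *
env.move_ptp([540,42,270],down(np.pi)); p=snap("wrist","w_dry")
np.savez("w_dry.npz",view=p["view"],pix=p["pixels"])
for t in ("cap_left","cap_middle","cap_right","dryer","bay_middle"):
    print(t,[(np.round(np.array(d["at"])*[640,480],1).tolist(),round(d["score"],2),np.round(w(p,d["at"][0]*640,d["at"][1]*480,46.5)).tolist()) for d in env.spot_point(p,t)][:4])
env.move_ptp([470,-300,270],down(np.pi)); p=snap("wrist","w_blk")
np.savez("w_blk.npz",view=p["view"],pix=p["pixels"])
for t,z in (("stylus",30),("stylus_tip",42),("tool_block",0)):
    print(t,[(np.round(np.array(d["at"])*[640,480],1).tolist(),round(d["score"],2),np.round(w(p,d["at"][0]*640,d["at"][1]*480,z)).tolist()) for d in env.spot_point(p,t)][:4])
print(env.get_state()["clock"])
E
```

```text
cap_left []
cap_middle [([324.4, 309.2], 0.68, [660.0, 45.0, 46.0])]
cap_right [([324.6, 308.1], 0.55, [659.0, 45.0, 46.0])]
dryer [([326.7, 241.6], 0.81, [579.0, 47.0, 46.0])]
bay_middle []
stylus [([203.8, 156.5], 0.98, [420.0, -426.0, 30.0]), ([316.8, 142.9], 0.56, [405.0, -306.0, 30.0])]
stylus_tip [([306.3, 273.9], 0.87, [549.0, -318.0, 42.0]), ([124.5, 95.9], 0.6, [361.0, -496.0, 42.0])]
tool_block [([316.6, 146.8], 0.87, [410.0, -306.0, 0.0])]
5.3417
```

View pics/w_dry.png

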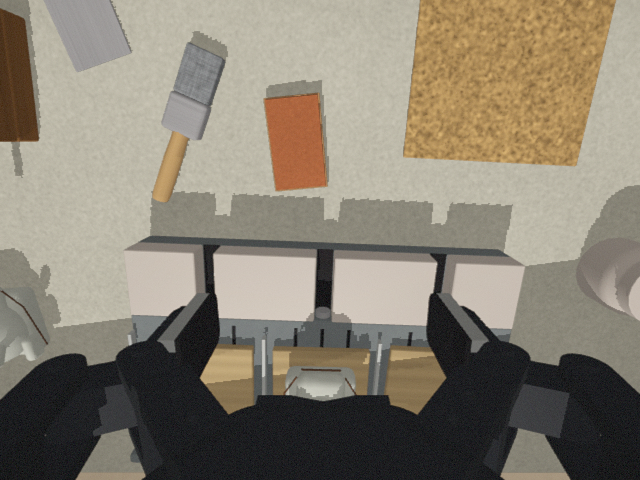

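View pics/w_blk.png

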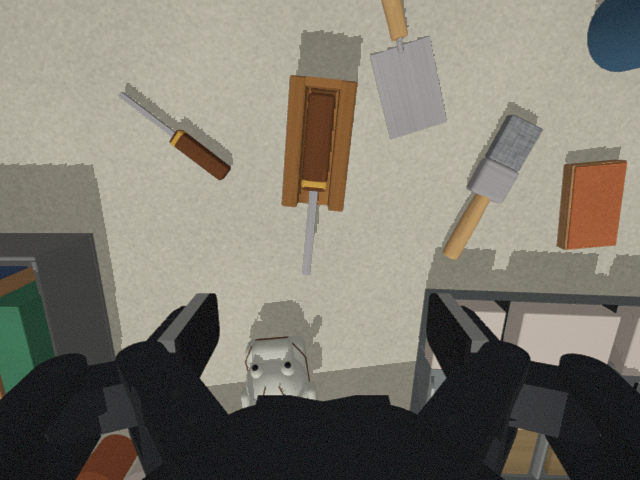

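The dryer view shows the middle slot at (325,250–315), with its cap at (324,312) in front of the mask. The sponge is at (297,140).

The block view shows the stylus in its block: handle (319,140), tip (307,273). The look-alike driver at (175,140) is clearly smaller, so the block's stylus is the right one. I'll enlarge both areas for accurate pixels.

```bash
python3 - <<'E'
import cv2,numpy as np
a=np.load("w_dry.npz")["pix"][225:330,115:535]; a=cv2.resize(a,None,fx=1.9,fy=1.9*1.4,interpolation=cv2.INTER_CUBIC)
b=np.load("w_blk.npz")["pix"][65:285,265:375]
b=cv2.resize(b,None,fx=3.6,fy=2.6,interpolation=cv2.INTER_CUBIC)
cv2.imwrite("pics/cb.png",b)
m=np.load("w_dry.npz")["pix"][225:330,275:375]; m=cv2.resize(m,None,fx=4,fy=4,interpolation=cv2.INTER_CUBIC)
cv2.imwrite("pics/cm.png",np.hstack([m,cv2.copyMakeBorder(cv2.resize(np.hstack([np.load("w_dry.npz")["pix"][225:275,115:165],np.load("w_dry.npz")["pix"][225:275,490:540]]),None,fx=4,fy=4,interpolation=cv2.INTER_CUBIC),0,220,0,0,0)]))
print(b.shape)
E
```

```text
(572, 396, 3)
```

View pics/cb.png

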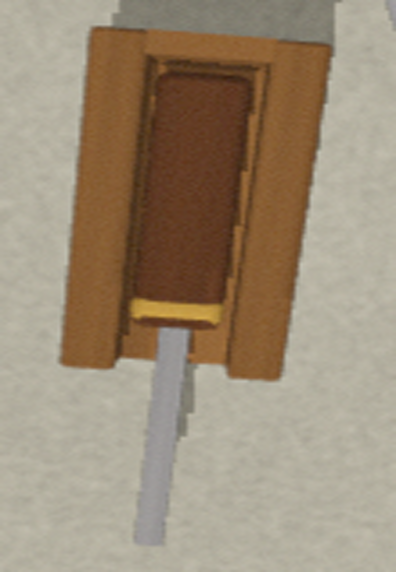

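View pics/cm.png

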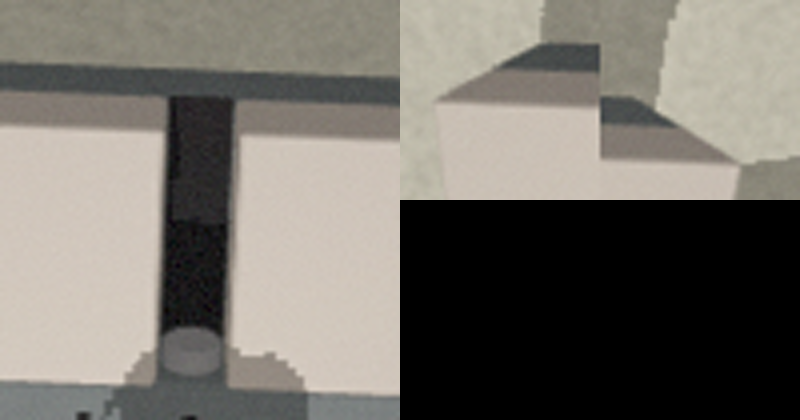

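```bash
python3 - <<'E'
from h import *
from scipy.optimize import least_squares
def load(n,p): d=dict(p); d["view"]=np.load(n)["view"]; return d
p0=env.snapshot("wrist")
def fit(p,obj,px,x0):
    px=np.array(px);obj=np.array(obj,float)
    def T(q): return R.from_euler("z",q[2]).apply(obj)+[q[0],q[1],0]
    r=least_squares(lambda q:(proj(p,T(q))-px).ravel(),x0); print(np.round(r.x,3),"res px",np.round(r.fun.reshape(-1,2),1).tolist()); return r.x
p=load("w_dry.npz",p0)
q=fit(p,[(0,-10,60),(0,10,60),(0,-215,0),(0,215,0),(0,-215,60),(0,215,60)],[(316,257.2),(334.2,258.7),(150.5,235.7),(498.7,249.2),(124,250.3),(524.7,265.5)],[590,42,0])
c=R.from_euler("z",q[2]).apply([[68,0,46.5],[68,0,55],[68,0,38]])+[q[0],q[1],0]; print("cap",c[0],proj(p,c))
for n,u,v,z in [("sponge top far L/R",275.5,190.5,0),("",327.5,186,0),("near",264.5,98,0),("",319,94,0)]: print(n,w(p,u,v,0),w(p,u,v,20))
for n,u,v in [("mat c1",404,157),("c2",577,165)]: print(n,w(p,u,v,4))
p=load("w_blk.npz",p0)
b=fit(p,[(-62.5,32,58),(-62.5,-32,58),(62.5,-32,58),(62.5,32,58)],[(356.5,82),(290.4,75.5),(281.5,204.4),(343,211)],[404,-300,-.07])
s=fit(p,[(142.5,0,46.5),(47.5,0,46.5),(-47.5,0,54)],[(306.2,274),(313.1,191),(321.5,93)],[400,-300,-.07])
E
```

```text
[ 5.93451e+02  4.56340e+01 -3.90000e-02] res px [[0.2, 0.5], [0.7, -0.3], [-0.6, -0.1], [-0.2, -0.2], [-1.0, 0.1], [0.9, 0.2]]
cap [661.39919777  42.97949168  46.5       ] [[322.95293252 310.0189166 ]
 [322.96068959 313.51388194]
 [322.94548357 306.66278064]]
sponge top far L/R [529.57612643 -13.29579456   0.        ] [526.84625305 -10.60354329  20.        ]
 [524.20851356  48.21532402   0.        ] [521.73828793  47.93209547  20.        ]
near [427.40458679 -21.84917017   0.        ] [429.61706143 -18.74316611  20.        ]
 [423.22984825  38.36948864   0.        ] [425.64426769  38.56253308  20.        ]
mat c1 [490.6122607  135.40585871   4.        ]
c2 [499.37543819 334.84108598   4.        ]
[ 4.08789e+02 -3.04285e+02 -9.30000e-02] res px [[1.1, -0.7], [-0.8, -1.2], [-0.3, 1.6], [-0.0, 0.7]]
[ 4.06398e+02 -3.04857e+02 -9.10000e-02] res px [[-0.1, 0.8], [0.1, -0.4], [-0.0, -0.2]]
```

```bash
python3 - <<'E'
from h import *
th=-0.092; g=np.array([406.4,-304.9])+84*np.array([np.cos(th),np.sin(th)]); q=down(np.pi+th)
env.move_ptp([*g,110],q)
print("hit",env.movel([*g,31],speed=70,guard=8), env.get_state()["eef_pos"])
env.grip(0.0,100); s=env.get_state(); print(s["opening"],s["grasp_force"])
env.movel([*g,190],speed=90); s=env.get_state(); print(s["opening"],s["grasp_force"],s["contact_force"],s["clock"])
p=snap("wrist","w_lift")
E
```

```text
hit False [ 490.21498349 -312.76123776   31.43822211]
0.0727297535001105 97.98230051994324
0.06950381010034783 97.87486553192139 [ 0.06894341 -0.21807977 -0.91431458] 9.975
```

View pics/w_lift.png

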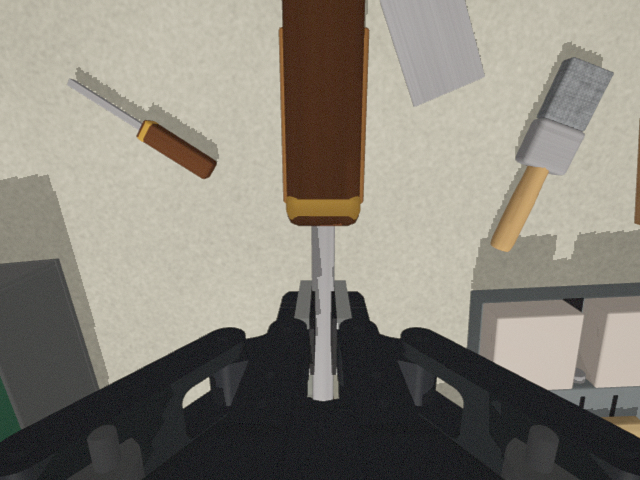

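The stylus is held by its shank (322,225–400), handle towards the robot and centred. Now I'll lay it on the mat for a regrasp by the handle.

```bash
python3 - <<'E'
from h import *
th=-0.04; o=np.array([425.,240.]); g=o+84*np.array([np.cos(th),np.sin(th)]); q=down(np.pi+th)
env.movel([*g,180],q,speed=200)
print("hit",env.movel([*g,30],speed=100,guard=6), env.get_state()["eef_pos"])
print("hit",env.movel([*g,6.5],speed=20,guard=6), env.get_state()["eef_pos"],env.get_state()["contact_force"])
env.grip(0.4); 
env.movel([*g,120],speed=100)
env.move_ptp([470,238,200],down(np.pi+th))
p=snap("wrist","w_mat"); np.savez("w_mat.npz",view=p["view"],pix=p["pixels"])
for t,z in (("stylus",4),("stylus_tip",16)):
    print(t,[(np.round(np.array(d["at"])*[640,480],1).tolist(),round(d["score"],2),np.round(w(p,d["at"][0]*640,d["at"][1]*480,z)).tolist()) for d in env.spot_point(p,t)][:4])
print(env.get_state()["clock"])
E
```

```text
hit False [509.1790568  236.75114121  30.52302125]
hit False [509.00743947 236.65925398   6.62561812] [-0.31199925 -0.51534291 -2.21127197]
stylus [([320.3, 162.8], 0.93, [423.0, 238.0, 4.0])]
stylus_tip [([324.3, 307.2], 0.55, [568.0, 236.0, 16.0])]
18.1667
```

View pics/w_mat.png

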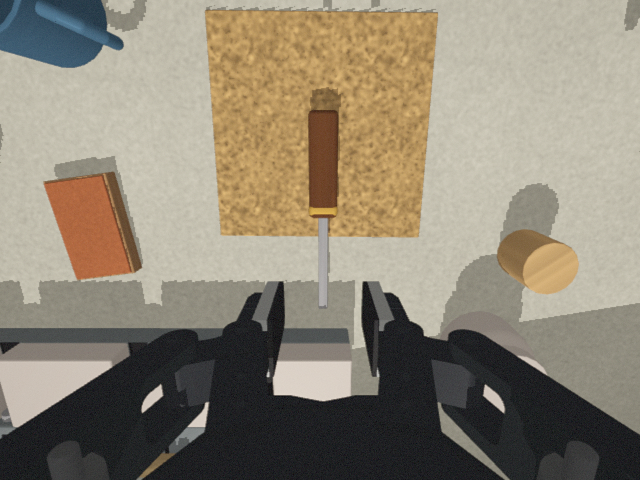

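The stylus lies flat, handle back (323,111), tip (322,306), and the shank overhangs the mat edge. I'll compare its fitted pose with where the gripper actually put it, which gives the camera bias, then grip the handle.

```bash
python3 - <<'E'
from h import *
from scipy.optimize import least_squares
p=env.snapshot("wrist")
obj=np.array([(142.5,0,20.5),(47.5,0,20.5),(-47.5,0,28.)]);px=np.array([(322.5,306.5),(323,218),(323.3,110.5)])
T=lambda q:R.from_euler("z",q[2]).apply(obj)+[q[0],q[1],0]
r=least_squares(lambda q:(proj(p,T(q))-px).ravel(),[424,238,0]); print("fit",r.x,r.fun.round(1)); x,y,th=r.x
print("gripper says shank at stylus84:",[509.0,236.66],"fit says",[x+84*np.cos(th),y+84*np.sin(th)])
th=-0.04; g=np.array([x+12,240-12*.04]); q=down(np.pi+th)
env.grip(1.0)
env.move_ptp([*g,100],q)
print("hit",env.movel([*g,30],speed=80,guard=8),"hit",env.movel([*g,7],speed=20,guard=6),env.get_state()["eef_pos"])
env.grip(0.0,80); s=env.get_state(); print(s["opening"],s["grasp_force"],s["eef_pos"])
env.movel([*g,150],speed=100); s=env.get_state(); print(s["opening"],s["grasp_force"],s["contact_force"],s["clock"])
E
```

```text
fit [ 4.24372828e+02  2.39843633e+02 -4.34765319e-02] [ 0.   2.7 -0.1 -0.7  0.  -1.3]
gripper says shank at stylus84: [509.0, 236.66] fit says [np.float64(508.29345181100507), np.float64(236.1927550333607)]
hit False hit False [436.44056205 239.5326866    7.11316363]
0.2822525418671469 79.22147870063782 [436.4061525  239.55666682   7.33354885]
0.28687312552554284 78.52990508079529 [-0.48366495 -0.06709513 -2.1934411 ] 23.7667
```

```bash
cat >> h.py <<'E'
D=np.array([593.45,45.63,-0.039])
def dw(x,y,z): return R.from_euler("z",D[2]).apply([x,y,z])+[D[0],D[1],0]
QD=down(np.pi+D[2])
def tip(x,z,y=0): return dw(x-130.5,y,z-9).tolist()   # TCP that puts the tip axis there
E
python3 - <<'E'
from h import *
env.movel(tip(30,150),QD,speed=150)
env.movel(tip(45,74),speed=80)
out=[]
for n,c in (("scene",(330,200)),("top",(255,150))):
    p=env.snapshot(n); s=4
    im=p["pixels"][c[1]:c[1]+120,c[0]:c[0]+98]; im=cv2.resize(im,None,fx=s,fy=s,interpolation=cv2.INTER_CUBIC)
    m=lambda P:tuple(int(v) for v in (proj(p,P)[0]-c+.5)*s)
    for y in (-10,10): cv2.line(im,m(dw(0,y,60)),m(dw(68,y,60)),(0,0,255),1)
    cv2.line(im,m(dw(-30,0,74+4.5)),m(dw(45,0,78.5)),(0,255,0),1)
    out.append(im)
cv2.imwrite("pics/hover.png",np.hstack(out)); print(env.get_state()["eef_pos"],tip(45,74),env.get_state()["clock"])
E
```

```text
[508.17553048  48.96968297  65.47178457] [508.0150145087843, 48.963654768532415, 65.0] 26.4583
```

View pics/hover.png

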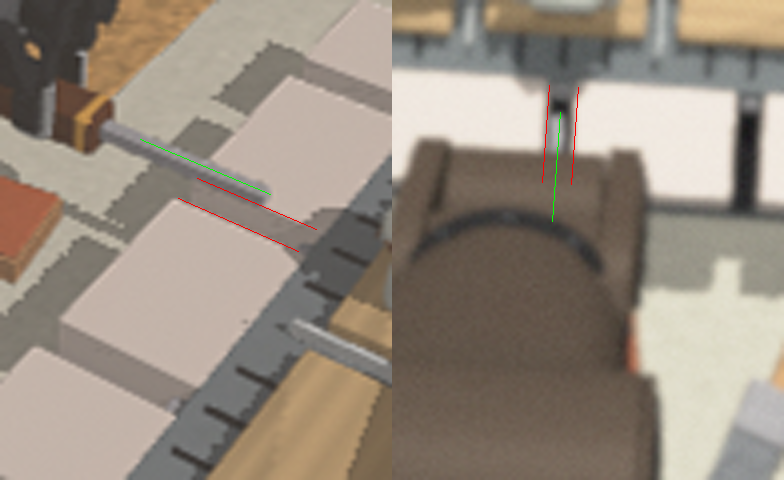

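The projected stylus axis (green) and slot walls (red) match both pictures: scene tip (268,192), top slot centre at about x=562. I'll lower it into the slot and push.

```bash
python3 - <<'E'
from h import *
S=lambda t:print(t,*(np.round(env.get_state()[k],2) for k in ("eef_pos","contact_force","clock","opening")))
print("down hit",env.movel(tip(45,46.5),speed=40,guard=5)); S("in slot")
x0=np.array(env.get_state()["eef_pos"])
h=env.movel(tip(84,46.5),speed=10,guard=11); S(f"push hit {h}")
e=np.array(env.get_state()["eef_pos"]); print("advance",(e-x0)[:2], "tip depth est",45+np.linalg.norm((e-x0)[:2]))
for _ in range(2): env.sleep(0.8); S("hold")
E
```

```text
down hit False
in slot [508.08  48.95  37.56] [-0.5   0.29 -1.34] 27.3 0.29
push hit True [535.33  47.94  36.76] [-4.64 -0.35  0.94] 29.92 0.29
advance [27.24886856 -1.0184148 ] tip depth est 72.26789332857334
hold [535.08  47.95  36.46] [-4.06  0.39  0.71] 30.72 0.28
hold [535.07  47.94  36.47] [-3.69 -0.02  1.1 ] 31.52 0.28
```

The guard tripped early: about 3.5 N and an estimated 4 mm of travel. I'll keep advancing in small steps until the stop shows in the force.

```bash
python3 - <<'E'
from h import *
e=0; f0=-0.5
for x in np.arange(73,86,1.0):
    env.movel(tip(x,46.5),speed=15); env.sleep(0.1)
    s=env.get_state(); f=np.array(s["contact_force"]); print(x,np.round(s["eef_pos"],2),f.round(2),round(s["clock"],2))
    if f0-f[0]>10: break
for _ in range(3):
    env.sleep(0.5); s=env.get_state(); print("hold",np.round(s["eef_pos"],2),np.round(s["contact_force"],2),round(s["clock"],2))
p=env.snapshot("wrist")
E
```

```text
73.0 [535.78  47.88  37.34] [-4.91 -0.11 -1.31] 31.88
74.0 [536.27  47.87  37.3 ] [-6.92  0.14  0.13] 32.23
75.0 [536.28  47.9   37.12] [-12.12  -0.12   0.42] 32.58
hold [536.29  47.91  37.16] [-11.65  -0.26   1.27] 33.08
hold [536.27  47.9   37.12] [-11.18  -0.08   0.04] 33.58
hold [536.25  47.9   37.13] [-10.84   0.67  -0.39] 34.08
```

It hit a hard stop: no advance, and the force rose to about 11 N, held for over 1.5 s. The force profile on the way out will confirm full travel: 5.2→2 N over 8 mm means it was fully in.

```bash
python3 - <<'E'
from h import *
for x in np.arange(74,62,-1.0):
    env.movel(tip(x,46.5),speed=20); F=[]
    for _ in range(3): env.sleep(0.04); F.append(env.get_state()["contact_force"])
    s=env.get_state(); print(x,np.round(s["eef_pos"],2),np.mean(F,0).round(2),round(s["clock"],2))
E
```

```text
74.0 [536.26  47.87  37.3 ] [-7.42  0.23 -0.84] 34.5
73.0 [535.93  47.87  37.43] [-4.5   0.14 -1.65] 34.88
72.0 [535.    47.91  37.5 ] [-4.64  0.28 -1.98] 35.25
71.0 [534.04  47.93  37.5 ] [-3.88  0.49 -2.17] 35.62
70.0 [533.04  47.98  37.53] [-3.32 -0.1  -1.73] 36.0
69.0 [532.07  48.03  37.55] [-2.38  0.24 -2.65] 36.38
68.0 [531.08  48.06  37.52] [-2.97  0.42 -2.37] 36.75
67.0 [530.08  48.09  37.51] [-2.31  0.27 -2.02] 37.12
66.0 [529.24  48.14  37.62] [-1.05  0.18 -1.96] 37.5
65.0 [528.16  48.16  37.56] [ 0.08  0.11 -1.59] 37.88
64.0 [527.02  48.24  37.5 ] [-0.41  0.28 -1.98] 38.25
63.0 [526.03  48.26  37.5 ] [-0.12 -0.21 -1.45] 38.62
```

Contact spanned 536.3→528.5 mm, about 8 mm of travel at roughly 5→2 N, so the plunger was fully in. Now I'll withdraw and lay the stylus on the mat.

```bash
python3 - <<'E'
from h import *
env.movel(tip(45,46.5),speed=60); env.movel(tip(40,160),speed=120)
th=-np.pi/4; g=[370.5,264.]; q=down(np.pi+th)
env.movel([*g,150],q,speed=120); env.movel([*g,30],speed=100)
print("hit",env.movel([*g,7.4],speed=20,guard=5),env.get_state()["eef_pos"],env.get_state()["contact_force"])
env.grip(0.6); env.sleep(.3); env.movel([*g,60],speed=60); env.movel([*g,220],speed=150)
env.set_joints([1.024,0.491,1.559,0,1.092,-0.106])
p=env.snapshot("scene"); t=env.snapshot("top")
cv2.imwrite("pics/end.png",np.hstack([cv2.resize(p["pixels"][120:400,230:540],None,fx=1.25,fy=1.6),cv2.resize(t["pixels"][80:304,150:480],(400,448))]))
for n in ("stylus","stylus_tip"): print(n,[(np.round(w(t,d["at"][0]*640,d["at"][1]*480,4 if n=="stylus" else 16)).tolist(),round(d["score"],2)) for d in env.spot_point(t,n)])
print(env.get_state()["clock"])
E
```

```text
hit False [370.55276802 264.04808084   7.46444774] [-0.17194224  0.95712542 -1.75510584]
stylus [([362.0, 272.0, 4.0], 0.93), ([421.0, -431.0, 4.0], 0.69), ([176.0, -339.0, 4.0], 0.69), ([768.0, 179.0, 4.0], 0.36)]
stylus_tip [([470.0, 184.0, 16.0], 0.91), ([246.0, -418.0, 16.0], 0.78), ([346.0, -507.0, 16.0], 0.66)]
49.3833
```

View pics/end.png

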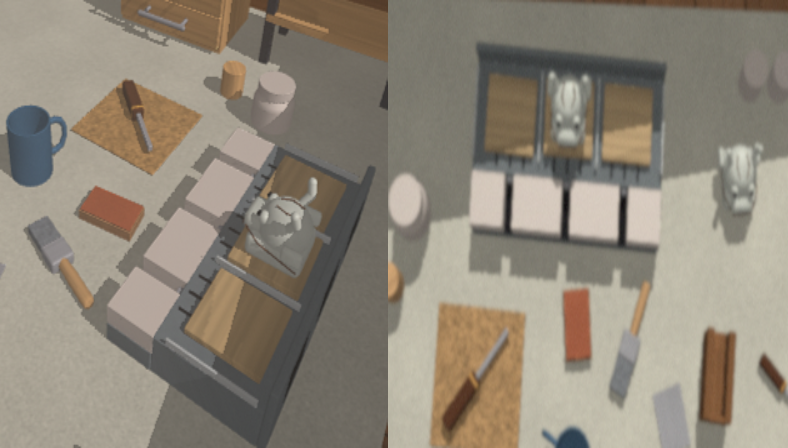

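The stylus lies flat on the mat (diagonal, around (475,378) in the right half). The block is empty, and the mask, boards, tub and spare mask are where they were. I'm handing the job in.

```bash
python3 -c "
from bench import env
print(env.close_job())"
```

```text
the job is handed in; nothing more can be done
None
```

The job is handed in: the stylus pushed the middle plunger (the mask's bay) fully in and held it there for over 1.5 s, and now lies flat on the cork mat; the last pictures show nothing else moved, and the clock read about 49 s.

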